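# Load the foot plates and set the tally wheel

## Task

Load every steel foot plate that is on the bench onto the grey loading board, one to a bed, centred in the white outline with its long side along the outline's long side, and press each plate down until its orange bar is fully in and the plate sits level on the board. When all are loaded, roll the counter's thumbwheel up, ridge by ridge, until it shows the number of plates loaded, squarely between the pointers. Leave the other things on the bench where they are.

Things in the scene. Friction and masses are not known exactly. Their poses are not given: they have to be found in the camera images.
- plate1_c (a point): Centre (half-way up) of a loose bright steel foot plate, 70 mm long (its x) by 46 mm wide (its y) by 10 mm thick (its z), about 0.25 kg, with two dark screw holes. Three to five of these plates are on the bench at the start, lying flat; an absent one reads None.
- plate2_c (a point): Centre (half-way up) of a loose bright steel foot plate, 70 mm long (its x) by 46 mm wide (its y) by 10 mm thick (its z), about 0.25 kg, with two dark screw holes. Three to five of these plates are on the bench at the start, lying flat; an absent one reads None.
- plate3_c (a point): Centre (half-way up) of a loose bright steel foot plate, 70 mm long (its x) by 46 mm wide (its y) by 10 mm thick (its z), about 0.25 kg, with two dark screw holes. Three to five of these plates are on the bench at the start, lying flat; an absent one reads None.
- plate4_c (a point): Centre (half-way up) of a loose bright steel foot plate, 70 mm long (its x) by 46 mm wide (its y) by 10 mm thick (its z), about 0.25 kg, with two dark screw holes. Three to five of these plates are on the bench at the start, lying flat; an absent one reads None.
- plate5_c (a point): Centre (half-way up) of a loose bright steel foot plate, 70 mm long (its x) by 46 mm wide (its y) by 10 mm thick (its z), about 0.25 kg, with two dark screw holes. Three to five of these plates are on the bench at the start, lying flat; an absent one reads None.
- bed0 (a point): Centre, on the board's top face, of the near left bed: a white outline 84 mm (x) by 60 mm (y) with an orange bar as told under board; x is its long direction, z up.
- bed1 (a point): Centre, on the board's top face, of the near middle bed: a white outline 84 mm (x) by 60 mm (y) with an orange bar as told under board; x is its long direction, z up.
- bed2 (a point): Centre, on the board's top face, of the near right bed: a white outline 84 mm (x) by 60 mm (y) with an orange bar as told under board; x is its long direction, z up.
- bed3 (a point): Centre, on the board's top face, of the far left bed: a white outline 84 mm (x) by 60 mm (y) with an orange bar as told under board; x is its long direction, z up.
- bed4 (a point): Centre, on the board's top face, of the far middle bed: a white outline 84 mm (x) by 60 mm (y) with an orange bar as told under board; x is its long direction, z up.
- bed5 (a point): Centre, on the board's top face, of the far right bed: a white outline 84 mm (x) by 60 mm (y) with an orange bar as told under board; x is its long direction, z up.
- board: Fixed grey board 230 mm (x) by 280 mm (y) by 6 mm thick, origin under its centre. Its six beds are 104 mm apart along x, 88 mm along y. In each bed a stiff orange bar, 8 mm (x) by 36 mm (y), centred 27 mm to the -x side of the bed's centre, starts 6 to 7 mm proud, so that a plate laid there rests tilted on it. About 5 N pushes it down flush; it then stays down.
- wheel_axis (a point): Centre of the counter's thumbwheel, 60 mm above the bench. y is the axle, z up, -x the counter's front, turned roughly to the robot. The wheel is 30 mm wide; its hub has 28 mm radius and ten grey ridges 5 mm thick, as wide as the wheel, stand out to 44 mm radius, 36 degrees apart. The side cheeks reach 25 mm from the axle.
- pointer (a point): Point on the flat that is read, between the two white pointers on the cheeks, 18 degrees forward (to -x) of the top of the wheel. The ten flats between the ridges carry 0 to 9 pips and a colour: 0 black, 1 brown, 2 red, 3 orange, 4 yellow, 5 green, 6 blue, 7 violet, 8 grey, 9 white. The next higher number lies behind the one read, over the top.
- wheel (a joint): Angle of the thumbwheel, rad: 0.628 (36 degrees) per number, 0 at number 0; grows as ridges on the front are pushed down. Starts from 0 to 1.1 numbers, perhaps between two. Stiff (3 N at a ridge tip), no clicks; stays where left, can be turned back. With a number exactly set, ridges stand 18, 54 and 90 degrees above the horizontal on the front side.
- counter: The green counter, fixed to the bench: a base plate 110 mm (x) by 84 mm (y) by 12 mm that carries the thumbwheel between two cheeks; origin at the centre of its underside.
- caliper: Calliper lying or standing loose on the bench, not part of the job.
- tape: Tape measure lying or standing loose on the bench, not part of the job.
- screwdriver: Screwdriver lying or standing loose on the bench, not part of the job.
- bolt_bin: Blue bolt bin lying or standing loose on the bench, not part of the job.
- angle_iron: Piece of angle iron lying or standing loose on the bench, not part of the job.
- oil_can: Oil bottle lying or standing loose on the bench, not part of the job.
Things that resemble listed ones, but are neither listed nor needed, are in the scene too. Leave any green or yellow look-alike of the part that bears plate4_c alone.

How it is judged (in metres and radians):
On the way, in this order (a step that is already met when the one before it is completed fails the run):
1. every plate present sits level, centred and square in a bed of its own ((horizontal distance between plate1_c and bed0 below 0.01 m or horizontal distance between plate1_c and bed1 below 0.01 m or horizontal distance between plate1_c and bed2 below 0.01 m or horizontal distance between plate1_c and bed3 below 0.01 m or horizontal distance between plate1_c and bed4 below 0.01 m or horizontal distance between plate1_c and bed5 below 0.01 m) and angle between each of plate1_c, plate2_c, plate3_c, plate4_c, plate5_c's own z axis and vertical below 0.04 rad and angle between the x axis of each of plate1_c, plate2_c, plate3_c, plate4_c, plate5_c and the x axis of bed0, either way round below 0.2 rad and z of plate1_c in the frame of bed0 between 0.002 and 0.0075 m and linear speed of each of plate1, plate2, plate3, plate4, plate5 below 0.02 m/s and (horizontal distance between plate2_c and bed0 below 0.01 m or horizontal distance between plate2_c and bed1 below 0.01 m or horizontal distance between plate2_c and bed2 below 0.01 m or horizontal distance between plate2_c and bed3 below 0.01 m or horizontal distance between plate2_c and bed4 below 0.01 m or horizontal distance between plate2_c and bed5 below 0.01 m) and z of plate2_c in the frame of bed0 between 0.002 and 0.0075 m and (horizontal distance between plate3_c and bed0 below 0.01 m or horizontal distance between plate3_c and bed1 below 0.01 m or horizontal distance between plate3_c and bed2 below 0.01 m or horizontal distance between plate3_c and bed3 below 0.01 m or horizontal distance between plate3_c and bed4 below 0.01 m or horizontal distance between plate3_c and bed5 below 0.01 m) and z of plate3_c in the frame of bed0 between 0.002 and 0.0075 m and (horizontal distance between plate4_c and bed0 below 0.01 m or horizontal distance between plate4_c and bed1 below 0.01 m or horizontal distance between plate4_c and bed2 below 0.01 m or horizontal distance between plate4_c and bed3 below 0.01 m or horizontal distance between plate4_c and bed4 below 0.01 m or horizontal distance between plate4_c and bed5 below 0.01 m) and z of plate4_c in the frame of bed0 between 0.002 and 0.0075 m and (horizontal distance between plate5_c and bed0 below 0.01 m or horizontal distance between plate5_c and bed1 below 0.01 m or horizontal distance between plate5_c and bed2 below 0.01 m or horizontal distance between plate5_c and bed3 below 0.01 m or horizontal distance between plate5_c and bed4 below 0.01 m or horizontal distance between plate5_c and bed5 below 0.01 m) and z of plate5_c in the frame of bed0 between 0.002 and 0.0075 m), for 0.2 s.
2. after that, the thumbwheel shows the number of plates present (a height below -5 m stands for: that plate is absent) ((value of joint wheel between 2.98451 and 3.29867 rad or (height (world z) of plate1_c below -5 m and value of joint wheel between 2.35619 and 2.67035 rad) or (height (world z) of plate2_c below -5 m and value of joint wheel between 2.35619 and 2.67035 rad) or (height (world z) of plate3_c below -5 m and value of joint wheel between 2.35619 and 2.67035 rad) or (height (world z) of plate4_c below -5 m and value of joint wheel between 2.35619 and 2.67035 rad) or (height (world z) of plate5_c below -5 m and value of joint wheel between 2.35619 and 2.67035 rad) or (height (world z) of each of plate1_c, plate2_c below -5 m and value of joint wheel between 1.72788 and 2.04204 rad) or (height (world z) of each of plate1_c, plate3_c below -5 m and value of joint wheel between 1.72788 and 2.04204 rad) or (height (world z) of each of plate1_c, plate4_c below -5 m and value of joint wheel between 1.72788 and 2.04204 rad) or (height (world z) of each of plate1_c, plate5_c below -5 m and value of joint wheel between 1.72788 and 2.04204 rad) or (height (world z) of each of plate2_c, plate3_c below -5 m and value of joint wheel between 1.72788 and 2.04204 rad) or (height (world z) of each of plate2_c, plate4_c below -5 m and value of joint wheel between 1.72788 and 2.04204 rad) or (height (world z) of each of plate2_c, plate5_c below -5 m and value of joint wheel between 1.72788 and 2.04204 rad) or (height (world z) of each of plate3_c, plate4_c below -5 m and value of joint wheel between 1.72788 and 2.04204 rad) or (height (world z) of each of plate3_c, plate5_c below -5 m and value of joint wheel between 1.72788 and 2.04204 rad) or (height (world z) of each of plate4_c, plate5_c below -5 m and value of joint wheel between 1.72788 and 2.04204 rad)) and not ((height (world z) of plate1_c below -5 m and value of joint wheel above 2.67035 rad) or (height (world z) of plate2_c below -5 m and value of joint wheel above 2.67035 rad) or (height (world z) of plate3_c below -5 m and value of joint wheel above 2.67035 rad) or (height (world z) of plate4_c below -5 m and value of joint wheel above 2.67035 rad) or (height (world z) of plate5_c below -5 m and value of joint wheel above 2.67035 rad) or (height (world z) of each of plate1_c, plate2_c below -5 m and value of joint wheel above 2.04204 rad) or (height (world z) of each of plate1_c, plate3_c below -5 m and value of joint wheel above 2.04204 rad) or (height (world z) of each of plate1_c, plate4_c below -5 m and value of joint wheel above 2.04204 rad) or (height (world z) of each of plate1_c, plate5_c below -5 m and value of joint wheel above 2.04204 rad) or (height (world z) of each of plate2_c, plate3_c below -5 m and value of joint wheel above 2.04204 rad) or (height (world z) of each of plate2_c, plate4_c below -5 m and value of joint wheel above 2.04204 rad) or (height (world z) of each of plate2_c, plate5_c below -5 m and value of joint wheel above 2.04204 rad) or (height (world z) of each of plate3_c, plate4_c below -5 m and value of joint wheel above 2.04204 rad) or (height (world z) of each of plate3_c, plate5_c below -5 m and value of joint wheel above 2.04204 rad) or (height (world z) of each of plate4_c, plate5_c below -5 m and value of joint wheel above 2.04204 rad))), for 0.2 s.
At the end, for the whole second after the job is handed in: Every plate present lies at rest in a bed: centre within 10 mm of the bed's centre, long side within 0.2 rad of the bed's, level within 0.04 rad and down on the board; the thumbwheel stands within a quarter of a step (9 degrees) of the number of plates present, at rest (all of step 1 and all of step 2 and velocity of joint wheel between -0.05 and 0.05 rad/s); the robot touches nothing.
It fails at once if a thing that is not part of the job is knocked about (moved more than 50 mm) (distance of any of caliper, tape, screwdriver, bolt_bin, angle_iron, oil_can from where it was at the start of the episode above 0.05 m).
Of plate1, plate2, plate3, plate4, plate5 only 3 to 5 are there at a start; the rules pass over those that are not, and their reading is None.
At some moment in a run one of plate1, plate2, plate3, plate4, plate5 may be knocked a few centimetres aside while the robot is not near it.
Once in a run the grip may slacken for a moment while it holds something.
It also fails if it takes over 210 s, if anything falls off the work surface, if the arm or the gripper's body presses on something with over 40 N, if the wrist force passes 120 N, or if a joint passes its speed limit or range.

## Robot

A 7-joint arm with a two-finger parallel gripper is mounted at the origin on the work surface. World frame = base frame: x ahead of the robot, y to its left, z up, the work surface at z = 0. Lengths are in mm, angles in rad, forces in N, time in s.
With the tool pointing down it reaches from about 400 to 875 mm from the base axis. Payload 19.3 kg.
Tool frame: the origin (TCP) lies at the very end of the fingers, on their centre line; the grasp point (between the pads) lies 19 mm behind it (grip_point_offset is the z of the grasp point in the tool frame, in mm); z points along the fingers, x is the direction in which the jaws open and shut, and the axes are right-handed (so a half turn about z gives the same grasp; the last joint's range is limited). The gripper opens to 85 mm and grips with 20 to 120 N. Pads are 22 mm wide; open, the fingers measure 114 mm over their backs; the gripper's body (76 mm by 85 mm) begins 54 mm behind the grasp point. The pads swing forward as they close: fully open they stand 13 mm farther back than shut.
Start: joints at [-1.416, 0.521, -0.036, 1.599, 0.021, 1.021, -0.113], TCP at [139.339, 609.261, 231.291] pointing down, gripper open.
Joint ranges: [-2.91, 2.91], [-0.3, 2.13], [-1.5, 1.42], [0.17, 2.43], [-1.26, 4.41], [0.16, 1.93], [-2.52, 2.52]. Speed limits (rad/s): [1.89, 1.89, 2.39, 2.39, 3.01, 3.01, 3.01].

## Interface

Orientations are given as a 3x3 rotation matrix whose columns are the frame's x, y, z axes.
In Python, from workcell import movep, movel, goto_joints, open_gripper, clamp, wait, inverse_kinematics, read_state, camera, PlanningError, finish_job, grip_point_offset gives the robot as it stands. Calls block until the motion is done:
- movep(position, orientation): joint-space move of the TCP to a pose.
- movel(position, frame=None, max_speed=150, guard=None): straight line of the TCP; frame=None keeps the orientation; max_speed is the mean speed in mm/s. With guard (N) it stops when the force on the tool has changed by that much, and returns True; else False.
- goto_joints(angles): joint-space move.
- open_gripper() and clamp(): open the fingers fully, or close them until they stop; the grip force is fixed at half the most.
- wait(seconds).
- inverse_kinematics(position, orientation): joint angles nearest the present ones, or None.
- read_state(): the state.
- camera(name): name is "scene" or "side" or "wrist"; returns a dict with "image" (480x640x3 uint8, blue, green, red), "range_z" (480x640 float32, mm along the optical axis (not along the pixel's ray), 0 where there is no reading), "fx", "fy", "cx", "cy" (pixels), "dist_coeffs" ([k1, k2, p1, p2, k3] as OpenCV has them; the pictures are not rectified), "cam_to_world" (4x4, takes a point from camera to world coordinates). Camera axes: x right, y up, looking along -z (the intrinsics and any distortion apply to the point x, -y, -z); pixel columns grow to the right and rows downward; lengths in mm; the calibration is good to about 2 mm. A picture is of the moment at which its call begins.
A pose or a line that the arm cannot do raises PlanningError and nothing moves.
- finish_job(): hands the job in, once; it reports no verdict.
The state is a dict: "time": time; "qpos": joint angles; "qvel": joint speeds; "joint_efforts": joint torques, N m; "eef_pos": TCP position; "tool_rot": TCP orientation; "ft_force": force on the tool from outside, world axes, zero at the start; "torque": the same for the moment, N m; "finger_gap": finger opening in mm.
Only numpy, scipy, OpenCV 4.12 (cv2) and the standard library are available. Lean on these libraries where they do the work, as an engineer would, in place of code of your own. Each camera call takes 0.05 s, during which the arm holds its last target. There are 200 camera calls.

## Working session

There is one attempt and no reset: what is moved stays moved. The work goes in short steps, each a Python script; the robot and the scene stay as the last script left them, time stands still between calls to the robot, and variables do not carry over. Pictures are saved under pics/ and viewed, about 12 in all and at most 16, crops included, and the job is handed in when it is done.

```bash
mkdir -p pics; ls; python3 - <<'E'
from workcell import *
import cv2
for n in("scene","side"):
    c=camera(n); cv2.imwrite(f"pics/{n}0.png",c["image"]); print(n,c["fx"],c["cx"],c["cy"],c["dist_coeffs"]);print(c["cam_to_world"].round(3) if hasattr(c["cam_to_world"],'round') else c["cam_to_world"])
s=read_state();print(s["time"],s["tool_rot"],s["finger_gap"],grip_point_offset)
E
```

```text
pics
scene 622.2336770119637 324.6461341235143 233.08267079273514 [0.01150933 0.         0.         0.         0.        ]
[[-4.790000e-01 -7.550000e-01  4.470000e-01  1.361044e+03]
 [ 8.780000e-01 -4.070000e-01  2.540000e-01  4.589600e+02]
 [-1.000000e-02  5.140000e-01  8.580000e-01  1.615070e+03]
 [ 0.000000e+00  0.000000e+00  0.000000e+00  1.000000e+00]]
side 512.9753841319041 317.9414940136636 243.05851414895236 [-0.0693106  0.         0.         0.         0.       ]
[[ 9.990000e-01  3.100000e-02 -9.000000e-03  5.480560e+02]
 [-2.600000e-02  6.180000e-01 -7.860000e-01 -1.102049e+03]
 [-1.800000e-02  7.860000e-01  6.190000e-01  9.480360e+02]
 [ 0.000000e+00  0.000000e+00  0.000000e+00  1.000000e+00]]
0.1 [[ 2.22966492e-01  9.74826097e-01 -1.56482318e-04]
 [ 9.74825619e-01 -2.22966538e-01 -9.67728110e-04]
 [-9.78256937e-04  6.32279695e-05 -9.99999520e-01]] 85.35566380084785 -18.700000000000003
```

View pics/scene0.png

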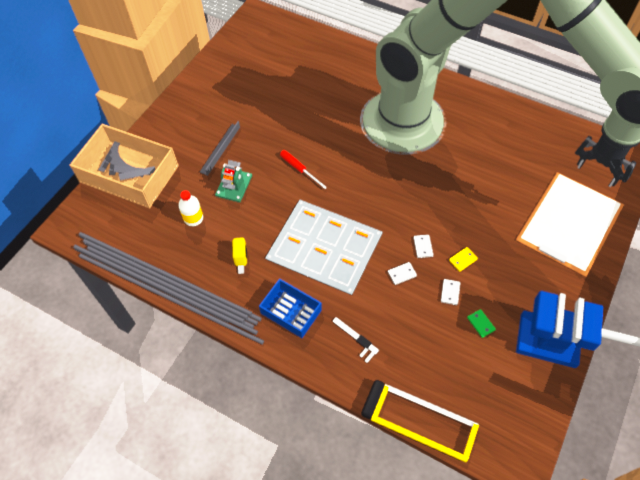

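View pics/side0.png

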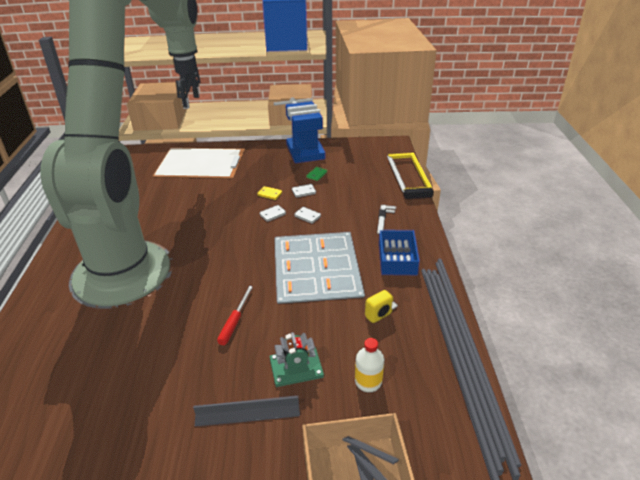

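The scene view shows three white or steel plates at (423,246), (402,273) and (451,291). The look-alikes to leave alone are yellow at (463,259) and green at (482,323). The board is around (325,245) and the counter around (233,185).

```bash
cat > h.py <<'E'
from workcell import *
import numpy as np, cv2
def world(c,uv,z):
    K=np.array([[c["fx"],0,c["cx"]],[0,c["fy"],c["cy"]],[0,0,1]])
    p=cv2.undistortPoints(np.float64(uv).reshape(-1,1,2),K,np.float64(c["dist_coeffs"])).reshape(-1,2)
    T=np.array(c["cam_to_world"]); d=np.c_[p[:,0],-p[:,1],-np.ones(len(p))]@T[:3,:3].T
    return T[:3,3]+d*((z-T[2,3])/d[:,2])[:,None]
def blobs(c,mask,z,amin,amax):
    out=[]
    for k in cv2.findContours(mask.astype(np.uint8)*255,cv2.RETR_EXTERNAL,cv2.CHAIN_APPROX_NONE)[0]:
        if not amin<=cv2.contourArea(k)<=amax: continue
        w=world(c,k,z)[:,:2].astype(np.float32)
        (x,y),(a,b),t=cv2.minAreaRect(w)
        if a<b: a,b,t=b,a,t+90
        out.append(dict(px=k.reshape(-1,2).mean(0).round(),xy=np.array([x,y]),l=a,w=b,yaw=(np.radians(t)+np.pi/2)%np.pi-np.pi/2))
    return out
def hsv(c): return cv2.cvtColor(c["image"],cv2.COLOR_BGR2HSV).astype(int)
def down(yaw):  # tool pointing down, jaw axis (tool x) at yaw
    a,b=np.cos(yaw),np.sin(yaw); return np.array([[a,b,0],[b,-a,0],[0,0,-1.]])
def show(bs):
    for b in bs: print(b["px"],b["xy"].round(1),"l %.1f w %.1f yaw %.3f"%(b["l"],b["w"],b["yaw"]))
E
python3 - <<'E'
from h import *
for n,box in(("scene",None),("side",None)):
    c=camera(n);h=hsv(c);H,S,V=h[...,0],h[...,1],h[...,2]
    print(n,"plates");show(blobs(c,(S<60)&(V>200),10,60,1500))
    print("orange");show(blobs(c,(H>8)&(H<22)&(S>150)&(V>180),13,12,200))
    print("board");show(blobs(c,(S<60)&(V>120),6,4000,20000))
    if n=="scene":
        im=c["image"]
        a=cv2.resize(im[190:300,255:500],None,fx=3,fy=3,interpolation=cv2.INTER_CUBIC);cv2.imwrite("pics/crop1.png",a)
    else: b=cv2.resize(c["image"][325:395,260:335],None,fx=7,fy=7,interpolation=cv2.INTER_CUBIC);cv2.imwrite("pics/crop2.png",b)
E
```

```text
scene plates
[340. 410.] [972.5 271.6] l 147.4 w 11.6 yaw -1.561
[430. 405.] [850.1 467.8] l 229.9 w 14.1 yaw -1.491
[371. 353.] [797.5 276.5] l 49.1 w 26.2 yaw 0.181
[620. 336.] [431.2 846.7] l 97.2 w 25.1 yaw -1.350
[346. 328.] [763.8 179.2] l 84.0 w 16.7 yaw 1.370
[579. 318.] [430.2 733.7] l 125.0 w 15.6 yaw 0.223
[561. 313.] [440.8 683.9] l 124.9 w 15.7 yaw 0.223
[450. 291.] [525.1 390.3] l 75.1 w 46.8 yaw 0.293
[402. 273.] [535.9 244.7] l 70.9 w 49.9 yaw -0.666
[423. 246.] [424.3 261.2] l 75.4 w 46.9 yaw 0.585
[636. 240.] [106.8 801.9] l 72.2 w 25.4 yaw 0.247
[189. 205.] [ 637.4 -432.4] l 66.5 w 60.5 yaw 0.927
[410. 132.] [35.4 47.3] l 266.5 w 156.7 yaw -0.600
[538.  96.] [-307.3  358.6] l 475.9 w 31.2 yaw -1.554
[431.  76.] [-220.8    6.1] l 92.4 w 29.7 yaw 0.206
[536.  48.] [-528.4  287.4] l 432.6 w 65.0 yaw 1.568
[619.  39.] [-723.7  530. ] l 397.6 w 109.8 yaw 0.741
[584.   2.] [-840.6  369.8] l 61.7 w 45.5 yaw -1.089
[402.   3.] [-512.7 -242.3] l 171.8 w 57.1 yaw -1.085
orange
[101. 188.] [ 714.5 -713.6] l 78.3 w 12.2 yaw -1.496
[138. 186.] [ 652.8 -617.9] l 32.6 w 14.1 yaw 
[... 446 characters left out ...]
.6 yaw -0.802
[300. 286.] [508.6 -94.1] l 93.3 w 73.4 yaw 0.069
[338. 283.] [610.8 -87.6] l 93.3 w 71.6 yaw 0.030
[298. 265.] [503.   -7.7] l 94.1 w 73.9 yaw 0.044
[334. 263.] [605.5  -3.6] l 93.1 w 77.0 yaw 0.067
[296. 246.] [497.4  78.7] l 93.4 w 72.9 yaw 0.059
[331. 244.] [599.8  85.2] l 91.9 w 73.3 yaw 0.067
[307. 214.] [531.2 242.8] l 69.3 w 45.5 yaw -0.654
[272. 212.] [418.9 258.8] l 69.7 w 45.8 yaw 0.595
[ 23. 235.] [-365.5  192.3] l 367.0 w 7.6 yaw -1.570
[ 22. 228.] [-386.2  228.5] l 347.5 w 7.2 yaw -1.565
[303. 189.] [520. 388.] l 69.3 w 45.0 yaw 0.304
orange
board
[316. 268.] [ 5.542e+02 -3.000e-01] l 284.7 w 232.3 yaw -1.512
[ 51. 168.] [-483.1  874.7] l 1908.9 w 356.0 yaw -1.355
```

View pics/crop1.png

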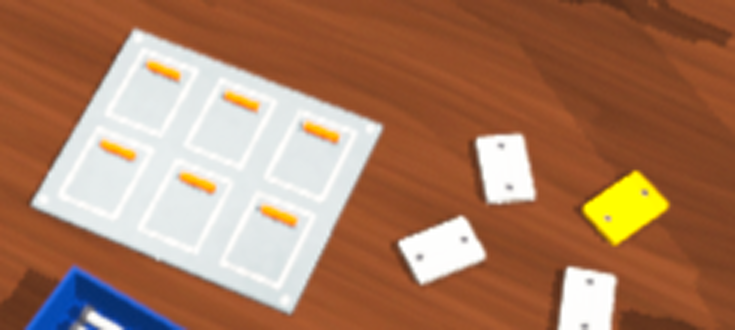

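View pics/crop2.png

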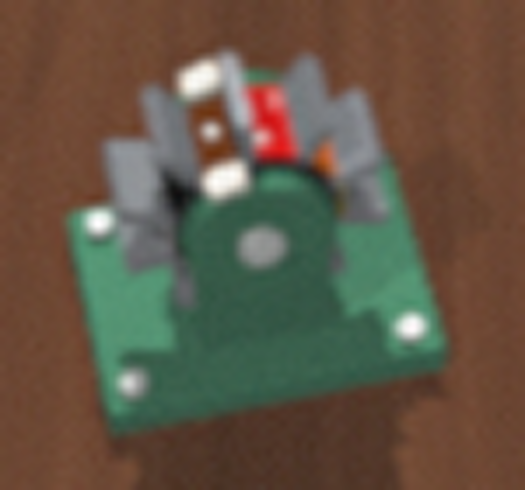

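There are three plates. The crop confirms the steel ones: white with two dark holes, at crop px (505,168), (442,250) and (585,300). Yellow at (625,208) is a look-alike. The wheel crop reads brown (1), with red (2) behind it, so the target is 3. Next is a close wrist look at the plates, then the first grasp.

```bash
cat >> h.py <<'E'
def plates(c,z=10):
    h=hsv(c);return [b for b in blobs(c,(h[...,1]<60)&(h[...,2]>150),z,400,60000) if 60<b["l"]<82 and 38<b["w"]<56]
E
python3 - <<'E'
from h import *
movep([495,300,330],down(0.3+np.pi/2-np.pi))
c=camera("wrist");cv2.imwrite("pics/w1.png",c["image"]);T=np.array(c["cam_to_world"]);print(T.round(3).tolist())
show(plates(c)); h=hsv(c)
print(read_state()["time"],read_state()["qpos"])
E
```

```text
[[0.298, 0.904, 0.306, 572.52], [-0.955, 0.282, 0.095, 324.788], [-0.0, -0.32, 0.947, 471.92], [0.0, 0.0, 0.0, 1.0]]
[331. 241.] [421.6 261.7] l 70.9 w 46.2 yaw 0.591
[376. 155.] [533.5 245.3] l 69.8 w 46.5 yaw -0.661
[247. 125.] [521.7 390.4] l 69.4 w 45.7 yaw 0.293
2.0083 [-1.11782058  0.42499372  0.67404695  1.62210044 -0.28058116  1.19400528
 -1.65133952]
```

View pics/w1.png

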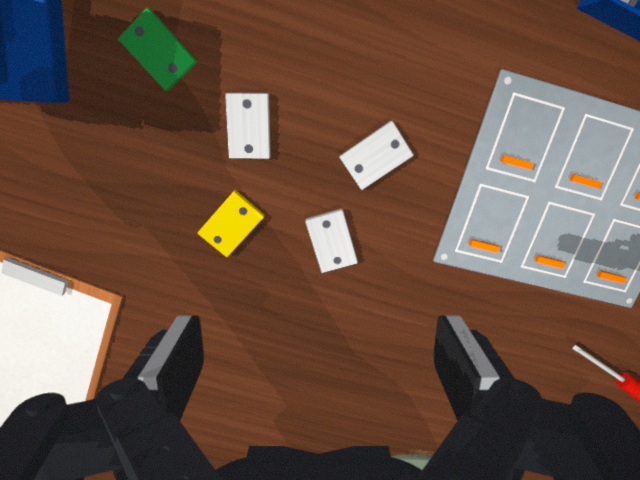

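The wrist view shows the three steel plates at (331,241), (376,155) and (247,125), agreeing with the scene-camera positions. Next I measure the board from above, then pick the first plate.

```bash
cat >> h.py <<'E'
def jaw(yaw): # jaw axis across the plate, branch near -pi/2
    return down((yaw+np.pi/2)%np.pi-np.pi) if False else down(yaw-np.pi/2)
def seeplates(x,y):
    "look at plates near x,y from above"
    movep([x-40,y,300],down(-np.pi/2)); return plates(camera("wrist"))
def grab(xy,yaw,z=1):
    R=jaw(yaw); movep([*xy,120],R); movel([*xy,30],max_speed=120)
    g=movel([*xy,z],max_speed=30,guard=8); clamp(); wait(.2)
    s=read_state(); print("grab",g,s["eef_pos"].round(1) if hasattr(s["eef_pos"],"round") else s["eef_pos"],"gap",s["finger_gap"])
    movel([*xy,100],max_speed=120); print("lifted gap",read_state()["finger_gap"])
E
python3 - <<'E'
from h import *
movep([480,0,330],down(-np.pi/2))
c=camera("wrist");cv2.imwrite("pics/w2.png",c["image"]);h=hsv(c);H,S,V=h[...,0],h[...,1],h[...,2]
print("bars");show(blobs(c,(H>8)&(H<22)&(S>180)&(V>180),12.5,60,3000))
print("board");show(blobs(c,(S<60)&(V>110),6,20000,200000))
print("beds")
m=((S<40)&(V>205)).astype(np.uint8)
ks,hi=cv2.findContours(m,cv2.RETR_CCOMP,cv2.CHAIN_APPROX_NONE)
for k,i in zip(ks,hi[0]):
    if i[3]<0 and 3000<cv2.contourArea(k)<30000:
        r=cv2.minAreaRect(world(c,k,6)[:,:2].astype(np.float32));print(np.round(r[0],1),np.round(r[1],1),round(r[2],1))
grab([521.7,390.4],.293)
c=camera("wrist");cv2.imwrite("pics/w3.png",c["image"]);print(read_state()["time"])
E
```

```text
bars
[246. 181.] [472.4  82.7] l 35.5 w 7.9 yaw -1.511
[323. 177.] [477.8  -4.3] l 34.2 w 7.6 yaw -1.496
[402. 172.] [482.9 -91.8] l 35.1 w 7.5 yaw -1.517
[236.  86.] [575.2  88.9] l 35.4 w 7.3 yaw -1.505
[318.  80.] [580.8   1.6] l 34.1 w 6.8 yaw -1.509
[401.  76.] [585.7 -85.4] l 34.9 w 6.8 yaw -1.514
board
[317.  99.] [5.546e+02 1.000e-01] l 279.5 w 227.0 yaw -1.510
beds
grab False [521.7 390.5   1.5] gap 43.98347554202994
lifted gap 43.535947910949275
8.5667
```

View pics/w3.png

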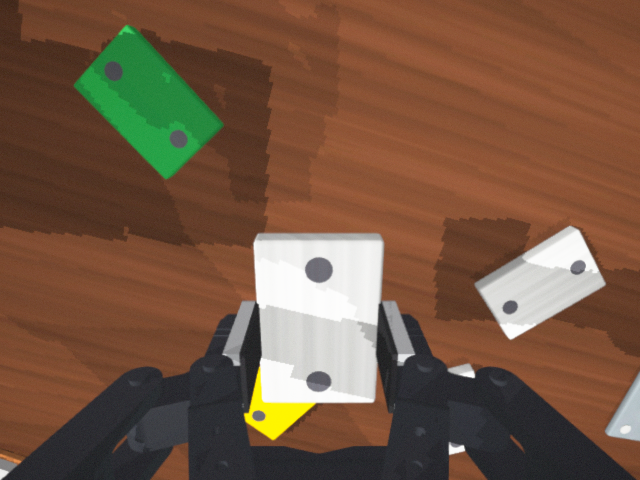

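Plate held squarely in the pads, gap 43.5. The green and yellow look-alikes are untouched. Next I place it in bed0 and press.

```bash
cat >> h.py <<'E'
BC=np.array([555.3,0.2]);BY=0.061
def bed(i):
    R=np.array([[np.cos(BY),-np.sin(BY)],[np.sin(BY),np.cos(BY)]])
    return BC+R@np.array([-52 if i<3 else 52,[88,0,-88][i%3]])
EX=np.array([np.cos(BY),np.sin(BY)])
def place(i,off=(0,0)):
    b=bed(i)+off; s=read_state(); p=s["eef_pos"]
    movel([p[0],p[1],60]); movel([*b,60],frame=jaw(BY)); print("gap",read_state()["finger_gap"])
    movel([*b,22],max_speed=80)
    g=movel([*b,7.5],max_speed=20,guard=30); s=read_state();print("down",g,s["eef_pos"][2],s["ft_force"],s["finger_gap"])
    open_gripper(); wait(.2); movel([*b,80])
def press(i,off=(0,0),dx=-25):
    b=bed(i)+off+dx*EX; clamp(); movel([*b,40],frame=jaw(BY)); 
    g=movel([*b,15],max_speed=20,guard=20); print("press",g,read_state()["eef_pos"],read_state()["ft_force"])
    movel([*b,80])
def check(i):
    b=bed(i); open_gripper(); movep([b[0]-75,b[1],250],jaw(BY)); c=camera("wrist")
    h=hsv(c); W=blobs(c,(h[...,1]<30)&(h[...,2]>225),16,1500,60000)
    show([w for w in plates(c,16)+W if np.hypot(*(w["xy"]-b))<30]); print("bed",b.round(1)); return c
E
python3 - <<'E'
from h import *
place(0); press(0)
c=check(0);cv2.imwrite("pics/w4.png",c["image"]);print(read_state()["time"])
E
```

```text
gap 43.490831303604686
down False 7.559978679525358 [1.0493743  1.89947385 2.21596299] 43.63832329963231
press True [473.04744595  83.28320356  16.04112771] [-1.04026661 -0.14981191 12.01083422]
[324. 105.] [497.8  84.9] l 67.8 w 44.2 yaw 0.060
bed [498.   84.9]
18.5167
```

View pics/w4.png

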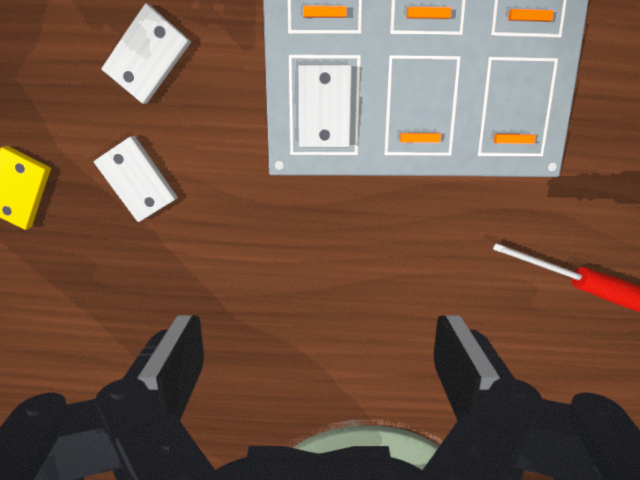

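The plate sits centred in the outline, level at press height 16.04. Next, the other two.

```bash
python3 - <<'E'
from h import *
for near,i in(((533,245),4),((422,262),2)):
    bs=seeplates(460,250); show(bs)
    b=min((b for b in bs if b["xy"][1]>160),key=lambda b:np.hypot(*(b["xy"]-near)))
    R=jaw(b["yaw"])
    grab(b["xy"],b["yaw"]); place(i); press(i); c=check(i); cv2.imwrite(f"pics/p{i}.png",c["image"])
    print(read_state()["time"])
E
```

```text
[306. 177.] [421.  261.1] l 70.4 w 46.1 yaw 0.591
[323.  64.] [532.9 244.7] l 69.9 w 45.9 yaw -0.663
grab False [533.  244.8   1.6] gap 44.081745270692366
lifted gap 43.98601404901427
gap 43.877189608017886
down False 7.605713414195192 [-0.64018623  1.15197262  4.26665491] 43.795681968317474
press True [582.16239877   1.80714531  16.08207207] [-1.36546491  0.24990954 10.30704396]
[324. 106.] [607.    3.3] l 67.7 w 44.2 yaw 0.062
bed [607.2   3.4]
33.4167
[306. 178.] [421.  261.1] l 70.3 w 46.0 yaw 0.590
grab False [421.1 261.2   1.5] gap 44.02625441642487
lifted gap 44.2271553771276
gap 43.84034006009037
down False 7.583412876547065 [0.38015776 1.51295714 4.47591987] 43.92504471471777
press True [483.74112546 -92.38107539  16.03092743] [-2.13633518  1.17781675 11.34303569]
[324. 106.] [508.3 -91. ] l 68.6 w 44.9 yaw 0.063
bed [508.8 -90.8]
49.2833
```

All three plates are centred, with press heights of 16.0–16.1 (expected 16 when level). Next I check the bench and look at the counter.

```bash
python3 - <<'E'
from h import *
movep([440,-385,300],down(-np.pi/2))
c=camera("wrist");cv2.imwrite("pics/w5.png",c["image"]);print(np.array(c["cam_to_world"]).round(2).tolist());np.savez("pics/w5.npz",**{k:c[k] for k in c})
h=hsv(c);H,S,V=h[...,0],h[...,1],h[...,2]
print("green base");show(blobs(c,(H>45)&(H<90)&(S>70),12,3000,100000))
print("white");show(blobs(c,(S<40)&(V>190),12,15,2000))
print("white@z90");show(blobs(c,(S<40)&(V>190),90,15,2000))
cv2.imwrite("pics/s2.png",camera("scene")["image"][100:400,200:520])
E
```

```text
[[0.0, 0.95, 0.32, 522.35], [-1.0, 0.0, -0.0, -384.49], [-0.0, -0.32, 0.95, 441.5], [0.0, 0.0, 0.0, 1.0]]
green base
[292. 118.] [ 500.7 -357.3] l 108.7 w 82.9 yaw 0.203
white
[  5. 414.] [121.9  44. ] l 42.1 w 12.2 yaw -0.739
[101. 247.] [ 363.6 -138.7] l 96.5 w 7.2 yaw 1.287
[270. 171.] [ 449.3 -333.8] l 8.5 w 7.4 yaw -0.037
[332. 158.] [ 462.4 -398.8] l 7.3 w 7.3 yaw -1.569
[295. 164.] [ 457.  -359.6] l 37.5 w 16.4 yaw -1.373
[278. 133.] [ 489.4 -344.2] l 50.0 w 17.1 yaw -1.019
[315. 126.] [ 496.2 -379.1] l 28.1 w 13.0 yaw -0.076
[249.  82.] [ 537.8 -315.4] l 8.0 w 7.5 yaw 1.566
[279.  86.] [ 533.3 -344.1] l 38.5 w 20.1 yaw -1.360
[315.  67.] [ 551.6 -380.7] l 7.8 w 7.4 yaw -1.570
white@z90
[  5. 414.] [194.6 -33.8] l 34.4 w 10.0 yaw -0.739
[101. 247.] [ 392.4 -183.4] l 78.9 w 5.9 yaw 1.287
[270. 171.] [ 462.6 -343. ] l 6.9 w 6.0 yaw -0.037
[332. 158.] [ 473.3 -396.2] l 6.0 w 5.9 yaw -1.569
[295. 164.] [ 468.9 -364.1] l 30.7 w 13.4 yaw -1.373
[278. 133.] [ 495.4 -351.5] l 40.9 w 14.0 yaw -1.019
[315. 126.] [ 500.9 -380.1] l 23.0 w 10.6 yaw -0.076
[249.  82.] [ 535. -328.] l 6.6 w 6.1 yaw 1.566
[279.  86.] [ 531.3 -351.4] l 31.5 w 16.4 yaw -1.360
[315.  67.] [ 546.3 -381.4] l 6.4 w 6.0 yaw -1.570
```

View pics/w5.png

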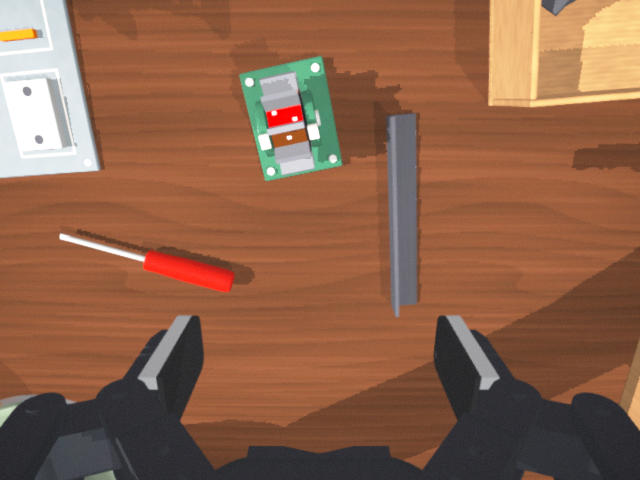

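View pics/s2.png

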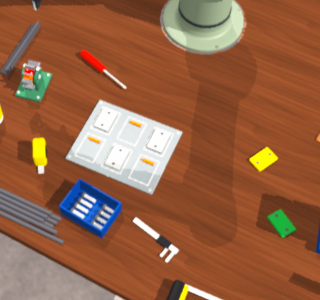

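Every plate is seated, and no steel plates are left on the bench. The counter's screws put its centre at (500.4,-357.2) with yaw 0.203. Brown, with one pip, sits between the pointers at (265,142) and (313,131). Next I use depth to get the wheel axis and ridge angles.

```bash
cat >> h.py <<'E'
WC=np.array([500.4,-357.2]);WY=0.203
def wheel(c,plot=None):
    "depth -> points in the counter frame, near the wheel's mid plane"
    K=np.array([[c["fx"],0,c["cx"]],[0,c["fy"],c["cy"]],[0,0,1]]);T=np.array(c["cam_to_world"]);D=np.array(c["range_z"])
    v,u=np.nonzero(D>0); p=cv2.undistortPoints(np.float64(np.c_[u,v]).reshape(-1,1,2),K,np.float64(c["dist_coeffs"])).reshape(-1,2)
    d=D[v,u]; w=np.c_[p[:,0]*d,-p[:,1]*d,-d]@T[:3,:3].T+T[:3,3]
    q=w[:,:2]-WC; e=np.array([np.cos(WY),np.sin(WY)]); x=q@e; y=q@np.array([-e[1],e[0]])
    m=(abs(y)<12)&(abs(x)<60)&(w[:,2]>20)
    return x[m],y[m],w[m,2]
E
python3 - <<'E'
from h import *
c=dict(np.load("pics/w5.npz"))
x,y,z=wheel(c)
im=np.full((600,600,3),255,np.uint8)
for a,b in zip(x,z): cv2.circle(im,(int(300+a*5),int(550-b*5)),2,(0,0,200),-1)
cv2.circle(im,(300,250),28*5,(0,200,0),1);cv2.circle(im,(300,250),44*5,(0,200,0),1)
for t in(18,54,90): t=np.radians(t);cv2.line(im,(300,250),(int(300-220*np.cos(t)),int(250-220*np.sin(t))),(255,0,0),1)
cv2.imwrite("pics/prof1.png",im)
E
```

```text
(no output)
```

View pics/prof1.png

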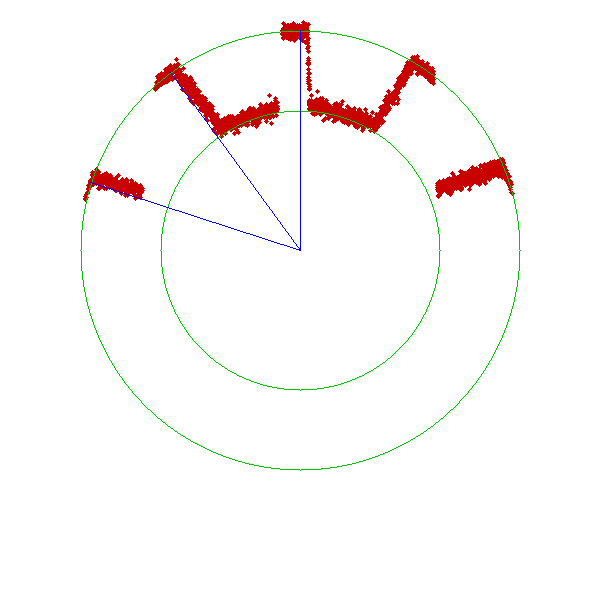

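The depth profile fits the model: the axis is confirmed, with ridges at about 17°, 53° and 89°, so the wheel stands at about 1.04. I need +2 numbers, i.e. two diagonal strokes pushing the front ridge from 54° to 18° with shut fingers.

```bash
cat >> h.py <<'E'
from scipy.spatial.transform import Rotation
def wp(e,z): # TCP for finger inner face e mm in front of the axle
    return [*(WC-(e+11)*np.array([np.cos(WY),np.sin(WY)])),z]
def stroke(ang_end,e0=21,e1=32):
    clamp(); R=down(WY-np.pi/2)
    p=read_state()["eef_pos"]
    if p[2]<140: movel([p[0],p[1],150])
    movep(wp(e0,150),R); movel(wp(e0,101),max_speed=60)
    t=np.radians(ang_end); zf=60+44*np.sin(t)+2.5*np.cos(t)
    g=movel(wp(e1,zf),max_speed=25,guard=25); s=read_state(); print("stroke",g,s["eef_pos"],wp(e1,zf),s["ft_force"])
    movel(wp(e1+20,zf+3),max_speed=60); movel(wp(e1+20,150))
def ridges():
    "look from above; wheel step angle error from ridge-top positions"
    movep([440,-385,300],down(-np.pi/2)); c=camera("wrist"); x,y,z=wheel(c)
    r=np.hypot(x,z-60); a=np.degrees(np.arctan2(z-60,-x)); m=(r>42.5)&(r<46)&(a>-5)&(a<185)
    h,_=np.histogram(a[m],np.arange(-5,186,2)); 
    # ridge tip phase, period 36 deg, circular mean
    for lo in(70,): 
        k=m&(a>lo)&(a<lo+40)
        ph=np.angle(np.exp(1j*np.radians(a[k]*10)).mean(),deg=True)/10
        print("ridge phase vs 18+36k:",round(((ph-18+18)%36)-18,2),"deg (negative = turned further up); n",k.sum())
    return c
E
python3 - <<'E'
from h import *
print(read_state()["time"])
c=ridges(); stroke(18); c=ridges()
cv2.imwrite("pics/w6.png",cv2.resize(c["image"][40:200,220:360],None,fx=4,fy=4)); print(read_state()["time"])
E
```

```text
50.525
ridge phase vs 18+36k: -1.26 deg (negative = turned further up); n 181
stroke True [ 462.28790379 -365.12698644   90.51820502] [np.float64(458.2829551007972), np.float64(-365.86917118059966), np.float64(75.97438904323558)] [-5.6796654  -0.48275761  2.57579559]
ridge phase vs 18+36k: -9.0 deg (negative = turned further up); n 185
55.7583
```

View pics/w6.png

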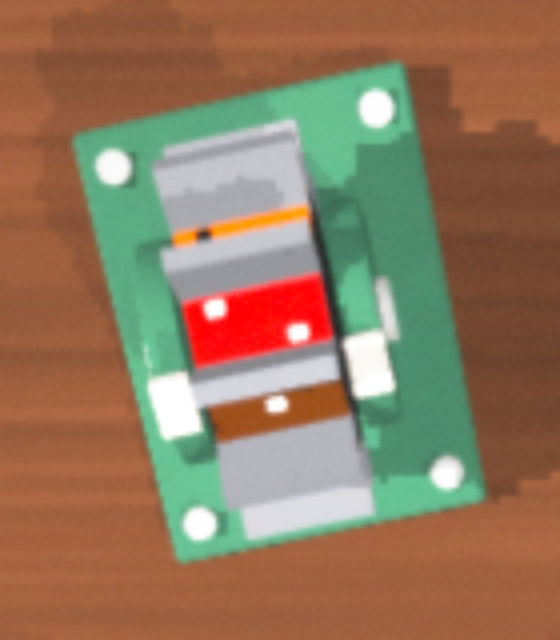

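The guard stopped the stroke at about +9°: brown is now forward of the pointers and red is coming up. I continue in short segments while logging the force.

```bash
cat >> h.py <<'E'
def stroke2(a0,a1,e0,e1,n=8,guard=35):
    clamp(); R=down(WY-np.pi/2); p=read_state()["eef_pos"]
    if p[2]<140: movel([p[0],p[1],150])
    Z=lambda a:60+44*np.sin(np.radians(a))+2.5*np.cos(np.radians(a))
    movep(wp(e0,150),R); movel(wp(e0,Z(a0)+4),max_speed=60); f0=np.array(read_state()["ft_force"])
    for k in range(1,n+1):
        q=wp(e0+(e1-e0)*k/n,Z(a0+(a1-a0)*k/n)); g=movel(q,max_speed=15,guard=guard); s=read_state()
        print(g,np.round(s["eef_pos"]-np.array(q),1),"z%.1f"%q[2],np.round(s["ft_force"]-f0,1))
        if g: break
    p=np.array(s["eef_pos"]); movel(wp(e1+20,p[2]+6),max_speed=60); movel(wp(e1+20,150))
E
python3 - <<'E'
from h import *
stroke2(45,18,25,33); c=ridges(); print(read_state()["time"])
E
```

```text
False [-0.3 -0.3  0.1] z91.1 [-1.3 -1.4  4. ]
False [-0.6 -0.4  0.1] z89.2 [-4.8 -0.3  6.9]
False [-0.8 -0.4  0.1] z87.2 [-3.1 -1.   6.5]
False [-0.6 -0.4  0. ] z85.1 [-4.1 -0.7  4.9]
False [-0.3 -0.2 -0. ] z82.9 [-2.2 -1.4  4.1]
False [ 0.1  0.  -0. ] z80.7 [-1.  -1.1  3.3]
False [ 0.1  0.1 -0.1] z78.4 [-1.  -0.3  0.9]
False [ 0.   0.1 -0.1] z76.0 [-0.  -0.2  0. ]
ridge phase vs 18+36k: -0.06 deg (negative = turned further up); n 192
62.1833
```

The wheel is now at 2. Second stroke to 3.

```bash
python3 - <<'E'
from h import *
stroke2(54,18,22,33,n=12); c=ridges(); print(read_state()["time"])
cv2.imwrite("pics/w7.png",cv2.resize(c["image"][40:200,220:360],None,fx=3,fy=3))
E
```

```text
False [-0. -0. -0.] z95.8 [-0.1 -0.3 -0.2]
False [-0.1 -0.1 -0. ] z94.4 [-0.2  1.   0.3]
False [-0.5 -0.2  0.1] z92.9 [-3.3  0.2  3.7]
False [-1.  -0.3  0.1] z91.3 [-7.   1.2  8.9]
False [-1.7 -0.5  0.2] z89.6 [-11.8   0.9  11.2]
False [-2.3 -0.7  0.2] z87.9 [-14.9   0.9  12.7]
False [-2.9 -0.8  0.2] z86.1 [-18.3   0.2  15.1]
False [-3.4 -0.9  0.1] z84.2 [-20.3   0.3  16.4]
False [-3.9 -1.   0. ] z82.2 [-23.1  -0.6  15.6]
False [-4.3 -1.1 -0.1] z80.2 [-24.7  -1.3  15.3]
False [-4.6 -1.1 -0.2] z78.1 [-26.2  -2.5  14.9]
False [-4.8 -1.2 -0.3] z76.0 [-27.3  -1.4  13.1]
ridge phase vs 18+36k: 5.24 deg (negative = turned further up); n 180
69.4833
```

View pics/w7.png

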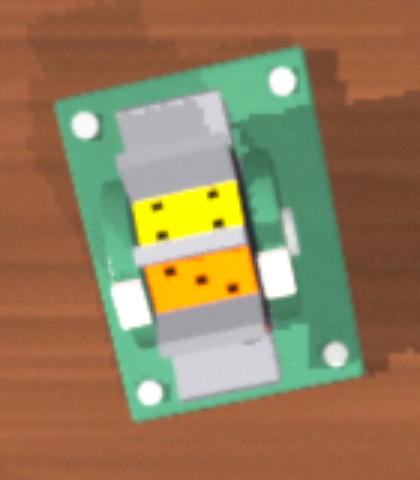

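It shows orange (3) but is 5° short, because the finger was pushed outward. One short vertical trim will square it.

```bash
python3 - <<'E'
from h import *
stroke2(23,18,34,34,n=3); c=ridges()
cv2.imwrite("pics/w8.png",cv2.resize(c["image"][40:200,220:360],None,fx=3,fy=3))
for i in(0,2,4):
    b=bed(i); c=check(i); 
    K=np.array([[c["fx"],0,c["cx"]],[0,c["fy"],c["cy"]],[0,0,1]]);T=np.array(c["cam_to_world"]);D=np.array(c["range_z"])
    # plane tilt of plate from depth
    h=hsv(c);v,u=np.nonzero((h[...,1]<30)&(h[...,2]>200)&(D>0));p=cv2.undistortPoints(np.float64(np.c_[u,v]).reshape(-1,1,2),K,np.float64(c["dist_coeffs"])).reshape(-1,2);d=D[v,u]
    w=np.c_[p[:,0]*d,-p[:,1]*d,-d]@T[:3,:3].T+T[:3,3]; m=(abs((w[:,:2]-b)@EX)<33)&(np.hypot(*(w[:,:2]-b).T)<38)&(w[:,2]>12)
    A=np.c_[w[m,:2]-b,np.ones(m.sum())];s=np.linalg.lstsq(A,w[m,2],rcond=None)[0];print("slope,z",s.round(3),m.sum())
cv2.imwrite("pics/s3.png",camera("scene")["image"]); print(read_state()["time"])
E
```

```text
False [-0.1 -0.  -0. ] z78.3 [-1.2 -0.6  1.8]
False [-0.1 -0.1 -0. ] z77.2 [-1.8  0.5  3.7]
False [-0.  -0.1 -0.1] z76.0 [-2.6 -0.8  3.2]
ridge phase vs 18+36k: 0.31 deg (negative = turned further up); n 180
[322. 106.] [498.2  84.8] l 67.8 w 44.4 yaw 0.061
bed [498.   84.9]
slope,z [ 2.0000e-03 -0.0000e+00  1.5642e+01] 3730
[322. 104.] [509.1 -90.3] l 85.4 w 62.8 yaw 0.060
bed [508.8 -90.8]
slope,z [2.0000e-03 0.0000e+00 1.5615e+01] 3787
[323. 105.] [606.8   3.3] l 67.8 w 44.2 yaw 0.065
bed [607.2   3.4]
slope,z [ 2.0000e-03 -0.0000e+00  1.5616e+01] 3733
78.9417
```

View pics/w8.png

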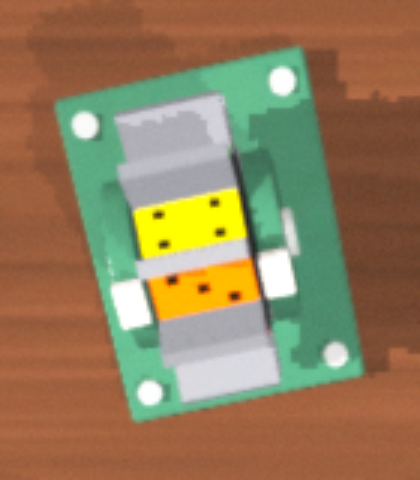

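View pics/s3.png

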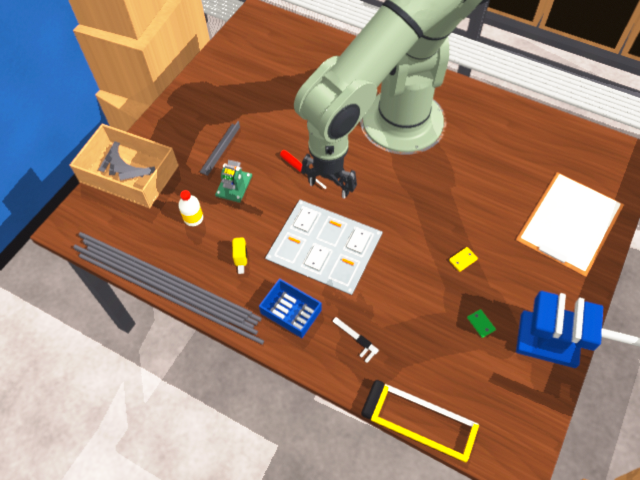

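The wheel crop shows orange with 3 pips square between the pointers at (130,305) and (277,272). The scene view shows the three plates in their beds at (306,219), (358,240) and (316,257), nothing else visibly moved, and the arm clear of everything.

```bash
python3 -c "
from workcell import *
wait(.3);finish_job()"
```

```text
the job is handed in; nothing more can be done
```

I loaded all three steel plates on the bench into beds 0, 4 and 2, pressed them down, rolled the thumbwheel to 3 and handed the job in. No verdict is reported at hand-in. It took about 79 s of the 210 s allowed.

- **Plates:** in the last wrist-camera check, beds 0 and 4 showed their plates within about 1 mm of centre. All three plates were level to about 0.002 rad by depth. For bed 2 that final measurement picked up the white outline (85 × 63 mm) instead of the plate. The check right after loading had put that plate within 1 mm of centre and square.
- **Wheel:** it shows orange with three pips, about 0.3° from exact. The first stroke was stopped by the force guard. The stroke that brought it to 3 was pushed sideways and ended 5° short, so I trimmed it.
- **Everything else:** the green and yellow look-alikes and the other tools look unmoved in the final overview. No plate was knocked aside and I saw no slip in the grip.

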